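# Dip pot under the drip rail, parts carrier hung over it

## Robot

A 7-joint arm with a two-finger parallel gripper is mounted at the origin on a cart in front of the work surface, level with it; the furniture and walls round the work are solid. World frame = base frame: x ahead of the robot, y to its left, z up, the work surface at z = 0. Lengths are in m, angles in rad, forces in N, time in s.
With the tool pointing down it reaches from about 0.425 to 0.925 m from the base axis. Payload 6.8 kg.
Tool frame: the origin (TCP) lies midway between the tips of the shut fingers; the grasp point (between the pads) lies 19 mm behind it (bot.hold_point_z is the distance from the TCP to the grasp point, in m); z points along the fingers, y is the line along which they close (so a half turn about z gives the same grasp; the last joint's range is limited). The gripper opens to 85 mm and grips with 20 to 120 N. Pads are 22 mm wide; open, the fingers measure 114 mm over their backs; the gripper's body (76 mm by 85 mm) begins 54 mm behind the grasp point. The pads swing forward as they close: fully open they stand 13 mm farther back than shut.
Start: joints at [1.05, 0.477, 0.022, 1.555, -0.011, 1.109, -0.083], TCP at [0.271, -0.618, 0.231] pointing down, gripper open.
Joint ranges: [-2.96, 2.96], [-0.34, 2.1], [-1.41, 1.46], [0.24, 2.44], [-1.37, 4.51], [0.17, 1.92], [-2.96, 2.96]. Speed limits (rad/s): [2.39, 2.39, 3.14, 3.14, 3.14, 3.14, 3.14].

## Interface

Orientations are given as a unit quaternion [w, x, y, z].
In Python, from station import bot gives the robot as it stands. The module is installed in compiled form; this text tells all that it offers.
- The arm moves only by the tool step_arm, never from a script. Its argument "increments" is a list that holds one entry, the list of rows, each a list of 7 numbers: the opening, from -1 (shut) to 1 (fully open), then the shift along the tool's x, y, z in mm, then the turn, a rotation vector about the tool's x, y, z in degrees. In form: [[[grip, x, y, z, ax, ay, az], ...]]. A call has 1 to 10 rows; each row is the pose to reach, as a shift and turn from the pose commanded when the call began, along the tool's axes at that moment; what a row does not reach only later rows make up. A row lasts 1/12 s, in which the tool goes at most 41.7 mm and 7.16 degrees, less where a joint would pass 70% of its speed; a pose out of reach is approached as far as the arm can. A call with a gripper value outside its range is refused whole. The fingers move at their own pace and stop on an object; "force" is the grip in N (left out, the last holds). Time passes only in rows, so rows that repeat a pose let the fingers close. It gives the time, the measured TCP pose, the force, the opening and the grip force at its end, in the units of the state.
- bot.get_obs(): the state, without advancing time (a new reading comes with each control period).
- bot.read_camera(name): name is "scene" or "top" or "wrist"; returns a dict with "image" (384x512x3 uint8, red, green, blue), "camera_matrix" (3x3 intrinsics, pixels), "dist" ([k1, k2, p1, p2, k3] as OpenCV has them; the pictures are not rectified), "R" (3x3) and "t" (3): a world point X has camera coordinates R X + t. Camera axes: x right, y down, z forward; pixel columns grow to the right and rows downward; lengths in m; the calibration is good to about 2 mm. A picture is of the moment at which its call begins. There is no depth.
- bot.hand_in(): hands the job in; it is judged then, once.
The state is a dict: "t": time; "q": joint angles; "joint_vel": joint speeds; "joint_torque": joint torques, N m; "eef_pos": TCP position; "tool_rot": TCP orientation; "contact_force": force on the tool from outside, world axes, zero at the start; "torque": the same for the moment, N m; "gripper_width": opening from 0.0 (shut) to 1.0 (fully open); "grasp_force": force on a finger pad.
Only numpy, scipy, OpenCV 4.12 (cv2) and the standard library are available. Lean on these libraries where they do the work, as an engineer would, in place of code of your own. Each camera call takes 0.05 s, during which the arm holds its last target. There are 200 camera calls.

## Task

Lift the dip pot off its raised stand and set it down upright on the base plate of the drip rail, directly under the stop collar. Then unhook the parts carrier from its parking bar, hook it onto the drip rail well clear of the collar (at least 70 mm along the rail, on either side), and slide it along the rail until it comes against the collar, so that it hangs over the pot. Do not tip the pot, do not drop the carrier or lay it down, and leave the other things on the bench where they are.

Things in the scene. Friction and masses are not known exactly. Their poses are not given: they have to be found in the camera images.
- pot: open round steel pot, 114 mm across the rim, 75 mm high, 0.2 kg. Origin: centre of its underside, z up. Its upright black grip (18 x 18 mm, from 21 to 83 mm above the underside) stands off its -x side, 88 mm from the pot's axis, joined to it by two thin round arms along x, 30 and 64 mm up
- pot_grip (a point): point in the pot's black grip where it is best held: at (-88, 0, 62) mm in the pot's frame
- stand: fixed round steel stand on a column, 123 mm across, its top 60 mm high with room only for the pot, which stands centred on it; four thin lugs round the edge rise 10 mm above the top. Origin: centre of its underside on the bench
- station: fixed drip rail: horizontal round steel bar 14 mm thick and 280 mm long along its y axis, bar axis 215 mm above the bench, on a post (16 mm thick) at each end at y = +-140 mm, over an aluminium base plate 130 (x) by 310 (y) mm, 8 mm thick. Origin: on the bench, under the middle of the bar; -x is its front, towards the robot
- collar: fixed dark stop collar on the drip rail, 32 mm across, 12 mm long along the rail; where it sits along the rail varies. Origin: its centre, on the bar's axis
- park: fixed small parking stand of the same make: bar 14 mm thick and 140 mm long along its y axis, bar axis 150 mm above the bench, posts at y = +-70 mm, base plate 90 (x) by 170 (y) mm. Origin: on the bench under the middle of the bar; -x is its front
- carrier: rigid steel hanger bearing two brass fittings, 0.2 kg, hung on the parking bar. Origin: on the bar's axis when hung; y along the bar, z up. Hook, 30 mm wide in y, is a C open to +x (mm): bridge on the bar z 7..15, tip x 12..18 down to z -13, stem x -18..-12 down to a foot at z -67..-61 under the bar; cross bar and fittings span y +-35, down to z -105
- carrier_grip (a point): point in the carrier's black block grip (18 mm in x, 22 mm in y, z +14 to +56) where it is best held: (0, 0, 39) mm in the carrier's frame. To unhook, the carrier rises 20 to 50 mm and then moves 35 mm or more towards its -x; hooking on is the reverse, from the bar's front
- compound_bar: bystander: brown and white bar of polishing compound, 33 x 90 x 31 mm, lying; origin: centre of the underside
- emery_block: bystander: brown emery block, 51 x 81 x 22 mm; origin: centre of the underside
- compound_tin: bystander: flat round tin, 72 mm across, 20 mm high; origin: centre of the underside
- tape_roll: bystander: roll of brown tape lying flat, 85 mm across, 24 mm high; origin: centre of the underside
- glue_bottle: bystander: slim pale blue bottle with a long nozzle, 45 mm across, 184 mm tall; origin: centre of the underside
- bench_brush: bystander: dark bench brush, 72 x 162 x 26 mm, lying; origin: centre of the underside
- scraper: bystander: flat steel scraper with a black handle, 18 x 205 x 12 mm, lying; origin: centre of the underside

How it is judged:
On the way, in this order (a step that is already met when the one before it is completed fails the run):
1. the pot is lifted clear of its stand (height (world z) of pot above 0.075 m and contact force between pot and stand below 0.05 N), for 0.1 s.
2. the pot stands on the rail's base plate under the collar (within 25 mm) and is let go (horizontal distance between pot and collar below 0.025 m and height (world z) of pot below 0.012 m and angle between pot's own z axis and vertical below 0.08 rad and contact force between pot and the fingers below 0.05 N), for 0.2 s.
3. the carrier is hooked on the rail more than 60 mm from the collar (x of carrier in the frame of station between -0.012 and 0.012 m and z of carrier in the frame of station between 0.207 and 0.223 m and distance between carrier and collar between 0.06 and 0.21 m), for 0.1 s.
At the end, for the whole second after the job is handed in: The pot stands upright on the rail's base plate with its axis within 30 mm (horizontally) of the collar, and the carrier hangs by its hook on the drip rail, at rest, against the collar (origins at most 29 mm apart; 21 mm when touching) (horizontal distance between pot and collar below 0.03 m and height (world z) of pot below 0.012 m and angle between pot's own z axis and vertical below 0.08 rad and linear speed of pot below 0.02 m/s and distance between carrier and collar below 0.029 m and z of carrier in the frame of station between 0.208 and 0.222 m and contact force between carrier and station above 0.3 N and angle between carrier's own z axis and vertical below 0.25 rad and linear speed of carrier below 0.04 m/s).
It fails at once if the pot is tipped by more than about 30 degrees (angle between pot's own z axis and vertical above 0.55 rad).
It fails at once if the carrier falls or is laid on the bench (height (world z) of carrier below 0.115 m or angle between carrier's own z axis and vertical above 0.8 rad).
It fails at once if the carrier is lowered onto the rail right beside the collar, or lifted off there, instead of being slid to it (horizontal distance between carrier and collar below 0.04 m and height (world z) of carrier between 0.232 and 0.28 m).
It fails at once if a bystander is shifted by more than 30 mm (distance of any of compound_bar, emery_block, compound_tin, tape_roll, glue_bottle, bench_brush, scraper from where it was at the start of the episode above 0.03 m).
It also fails if it takes over 70 s, if anything falls off the work surface, if the arm or the gripper's body presses on something with over 40 N, if the wrist force passes 120 N, or if a joint passes its speed limit or range.

## Working session

There is one attempt and no reset: what is moved stays moved. The work goes in short steps, Python scripts to look and compute and a tool call to move; the robot and the scene stay as the last step left them, time stands still between calls to the robot, and variables do not carry over. Pictures are saved under pics/ and viewed, at most 10 in all, crops included, and the job is handed in when it is done.

Besides the shell and the picture viewer there is one more tool, called after "Request:" as name(argument=value, ...) on one line, values as JSON. step_arm: Moves the arm, as the interface text tells. Its arguments: {"type":"object","properties":{"increments":{"type":"array"},"force":{"type":"number"}},"required":["increments"]}

```bash
mkdir -p pics
cat > h.py <<'E'
import numpy as np, cv2, json
from station import bot
from scipy.spatial.transform import Rotation as Rn
def grab(n,f):
    c=bot.read_camera(n); cv2.imwrite(f'pics/{f}.png',c['image'][:,:,::-1])
    np.savez(f'pics/{f}.npz',**c); return c
def load(f): return dict(np.load(f'pics/{f}.npz'))
def ray(c,uv):
    p=cv2.undistortPoints(np.array([[uv]],float),c['camera_matrix'],c['dist'])[0,0]
    R=c['R'];d=R.T@np.array([p[0],p[1],1]);return -R.T@c['t'],d/np.linalg.norm(d)
def onz(c,uv,z):
    o,d=ray(c,uv);return o+d*(z-o[2])/d[2]
def proj(c,X):
    return cv2.projectPoints(np.array(X,float).reshape(-1,3),cv2.Rodrigues(c['R'])[0],c['t'],c['camera_matrix'],c['dist'])[0][:,0]
def tri(c1,u1,c2,u2):
    o1,d1=ray(c1,u1);o2,d2=ray(c2,u2)
    s=np.linalg.lstsq(np.c_[d1,-d2],o2-o1,rcond=None)[0]
    a=o1+d1*s[0];b=o2+d2*s[1];return (a+b)/2,np.linalg.norm(a-b)
def pose():
    o=bot.get_obs();q=np.array(o['tool_rot']);return np.array(o['eef_pos']),Rn.from_quat(q[[1,2,3,0]]).as_matrix()
E
python3 - <<'E'
from h import *
a=grab('scene','s0');b=grab('top','t0')
for c in (a,b): print((-c['R'].T@c['t']).round(3),c['R'].round(2).tolist(),c['camera_matrix'][0,0])
o=bot.get_obs();print({k:np.round(v,3).tolist() for k,v in o.items()}, bot.hold_point_z)
print(pose()[1].round(3))
E
```

```text
[-0.214  0.821  0.782] [[-0.76, -0.65, -0.0], [-0.31, 0.37, -0.88], [0.57, -0.67, -0.48]] 431.2438102259786
[ 0.342 -0.075  1.53 ] [[-0.02, -1.0, 0.0], [-0.99, 0.02, -0.15], [0.15, -0.0, -0.99]] 426.44521937230184
{'t': 0.1, 'q': [1.05, 0.478, 0.022, 1.556, -0.012, 1.109, -0.083], 'joint_vel': [0.002, -0.0, 0.001, -0.002, 0.0, -0.001, -0.0], 'joint_torque': [0.004, -59.776, 1.614, -28.196, 0.013, 0.005, -0.0], 'eef_pos': [0.271, -0.618, 0.23], 'tool_rot': [-0.001, 0.979, 0.205, -0.0], 'contact_force': [-0.944, -0.168, -0.058], 'torque': [0.006, -0.006, -0.006], 'grasp_force': 0.0, 'gripper_width': 1.004} 0.0187
[[ 0.916  0.401 -0.001]
 [ 0.401 -0.916  0.001]
 [-0.    -0.002 -1.   ]]
```

View pics/s0.png

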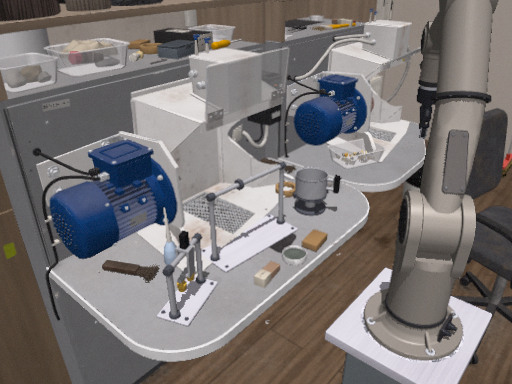

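View pics/t0.png

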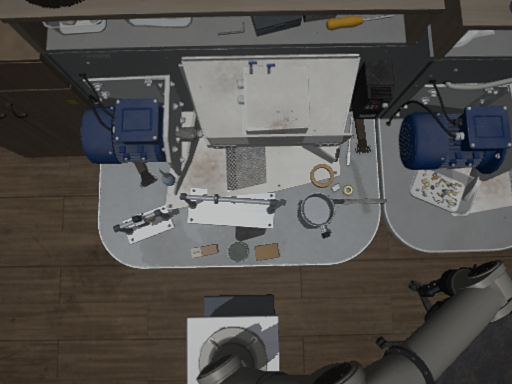

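The scene picture shows the pot at about (312,185) with its grip at (336,185), the rail from (212,200) to (281,170), and the park with carrier at about (185,265). In the top picture the pot rim is at (316,210) and its grip at (326,233), the rail runs from (195,196) to (280,205), and the park is at (145,222). I'll enlarge both.

Run:
```python
from h import *
t=cv2.imread('pics/t0.png')[175:255,100:360]; cv2.imwrite('pics/t0c.png',cv2.resize(t,None,fx=3,fy=3,interpolation=2))
s=cv2.imread('pics/s0.png')[150:330,145:345]; cv2.imwrite('pics/s0c.png',cv2.resize(s,None,fx=3.3,fy=3.3,interpolation=2))
```

```text
(no output)
```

View pics/t0c.png

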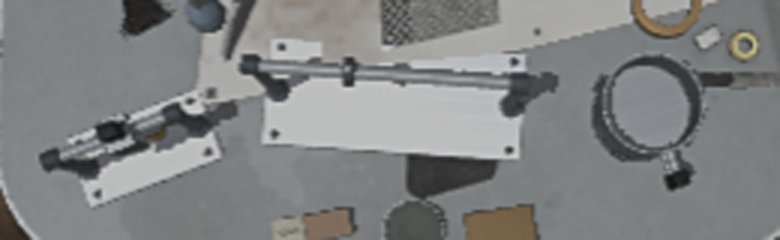

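View pics/s0c.png

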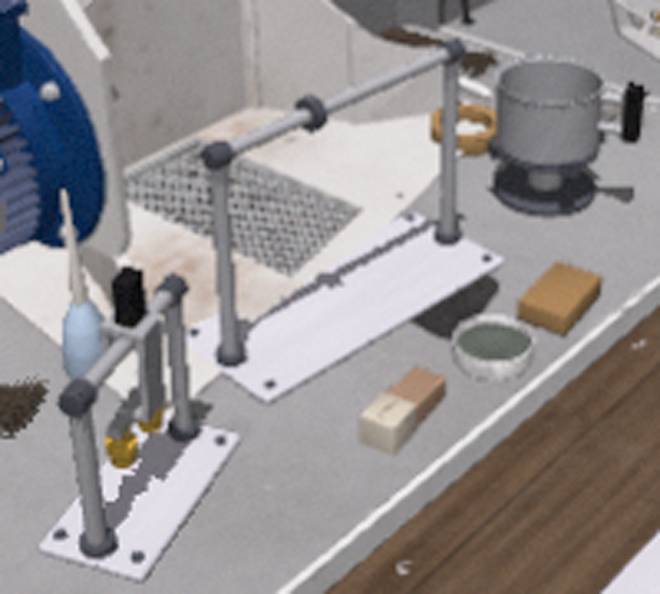

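The top crop shows rail end caps at (250,65) and (515,83), the collar at (349,71), pot rim centre (652,104), pot grip (678,175), park ends (48,158) and (178,112), and carrier grip (110,129). The scene crop shows rail ends (216,154) and (453,50), collar (313,112), pot grip (633,110), park ends (78,396) and (174,288), and carrier grip (130,295).

Run:
```python
from h import *
T=load('t0');S=load('s0')
ft=lambda u,v:((u+.5)/3-.5+100,(v+.5)/3-.5+175)
fs=lambda u,v:((u+.5)/3.3-.5+145,(v+.5)/3.3-.5+150)
for n,a,b,z in [('railL',(250,65),(216,154),.215),('railR',(515,83),(453,50),.215),('collar',(349,71),(313,112),.215),('grip',(678,175),(633,110),.122),
 ('parkL',(48,158),(78,396),.15),('parkR',(178,112),(174,288),.15),('cgrip',(110,129),(130,295),.19)]:
  p,e=tri(T,ft(*a),S,fs(*b)); print(n,p.round(3),round(e,4),'top@z',onz(T,ft(*a),z).round(3),'scene@z',onz(S,fs(*b),z).round(3))
for n,a,z in [('rim',(652,104),.135),('h1',(282,47),.008),('h2',(273,134),.008),('h3',(515,62),.008),('h4',(510,150),.008),('bottle',(205,10),.1),('p1',(98,194),.008),('p2',(210,153),.008),('p3',(190,100),.008),('tape',(668,8),.02)]:
  print(n,onz(T,ft(*a),z).round(3))
# pot rim via colour: ellipse measure of dark rim edge at z=.135 ; black grip mask
h=cv2.cvtColor(T['image'],cv2.COLOR_RGB2GRAY)
for nm,(x0,y0,x1,y1) in {'pgrip':(315,222,335,242),'cgrip':(125,210,145,225)}.items():
  m=h[y0:y1,x0:x1]<35; v,u=np.nonzero(m); print(nm,len(u),u.mean()+x0,v.mean()+y0,u.min()+x0,u.max()+x0,v.min()+y0,v.max()+y0)
s=cv2.cvtColor(S['image'],cv2.COLOR_RGB2GRAY)
for nm,(x0,y0,x1,y1) in {'pgrip':(328,170,345,198),'cgrip':(177,228,192,250)}.items():
  m=s[y0:y1,x0:x1]<45; v,u=np.nonzero(m); print(nm,len(u),u.mean()+x0,v.mean()+y0,u.min()+x0,u.max()+x0,v.min()+y0,v.max()+y0)
```

```text
railL [0.542 0.14  0.218] 0.0037 top@z [0.541 0.139 0.215] scene@z [0.547 0.137 0.215]
railR [ 0.515 -0.136  0.22 ] 0.0006 top@z [ 0.516 -0.136  0.215] scene@z [ 0.522 -0.145  0.215]
collar [0.533 0.036 0.218] 0.001 top@z [0.533 0.036 0.215] scene@z [0.537 0.032 0.215]
grip [ 0.423 -0.318  0.116] 0.0006 top@z [ 0.423 -0.317  0.122] scene@z [ 0.417 -0.308  0.122]
parkL [0.453 0.367 0.155] 0.0012 top@z [0.454 0.369 0.15 ] scene@z [0.457 0.363 0.15 ]
parkR [0.502 0.229 0.151] 0.0036 top@z [0.501 0.228 0.15 ] scene@z [0.505 0.229 0.15 ]
cgrip [0.48  0.291 0.188] 0.0003 top@z [0.48  0.291 0.19 ] scene@z [0.477 0.293 0.19 ]
rim [ 0.501 -0.29   0.135]
h1 [0.593 0.134 0.008]
h2 [0.488 0.145 0.008]
h3 [ 0.569 -0.146  0.008]
h4 [ 0.463 -0.138  0.008]
bottle [0.623 0.209 0.1  ]
p1 [0.421 0.353 0.008]
p2 [0.467 0.22  0.008]
p3 [0.531 0.245 0.008]
tape [ 0.629 -0.332  0.02 ]
pgrip 18 325.0 234.38888888888889 322 328 232 237
cgrip 19 138.3684210526316 218.42105263157896 135 140 216 221
pgrip 81 336.320987654321 183.74074074074073 334 339 175 192
cgrip 138 183.52173913043478 239.65942028985506 179 188 231 248
```

```bash
cat >> h.py <<'E'
def go(P,yaw=None,label=''):
    "prints delta in tool axes (mm) and turn (deg) from measured pose to TCP target P, tool x heading yaw (deg)"
    p,R=pose()
    if yaw is None: Rt=R
    else:
        c,s=np.cos(np.radians(yaw)),np.sin(np.radians(yaw)); Rt=np.array([[c,s,0],[s,-c,0],[0,0,-1.]])
    print(label,'d',(1000*R.T@(np.array(P)-p)).round(1),'turn',np.degrees(Rn.from_matrix(R.T@Rt).as_rotvec()).round(1))
E
python3 - <<'E'
from h import *
T=load('t0');S=load('s0')
print(tri(T,(325,234),S,(336.3,183.7)))
# pot rim: outline of pot body in top view via Hough
g=cv2.cvtColor(T['image'],cv2.COLOR_RGB2GRAY)[185:240,290:345]
b=cv2.resize(g,None,fx=4,fy=4,interpolation=2)
for r in (cv2.HoughCircles(b,cv2.HOUGH_GRADIENT,1,40,param1=120,param2=15,minRadius=55,maxRadius=80)[0][:4]):
    u=(r[0]+.5)/4-.5+290;v=(r[1]+.5)/4-.5+185;o=onz(T,(u,v),.135);print(o.round(4),r[2]/4*(1.395/426))
go([.421,-.319,.22],19.8)
E
```

```text
(array([ 0.42068709, -0.31556353,  0.1148651 ]), np.float64(0.001432175487094954))
[ 0.5    -0.2922  0.135 ] 0.050347712
 d [ 257.7 -213.4   10.7] turn [-0.1  0.   3.9]
```

Request:
step_arm(increments=[[[1,29,-24,1,0,0,0.5],[1,57,-48,2,0,0,1],[1,86,-71,4,0,0,1.5],[1,114,-95,5,0,0,2],[1,143,-119,6,0,0,2.5],[1,171,-143,7,0,0,3],[1,200,-166,8,0,0,3.5],[1,228,-190,10,0,0,3.9],[1,257,-214,11,0,0,3.9],[1,257,-214,11,0,0,3.9]]])

```text
t: 0.93
eef_pos: [0.4243, -0.3111, 0.2199]
tool_rot: [-0.002, 0.984, 0.177, 0.001]
contact_force: [-0.1, 0.2, -0.1]
gripper_width: 1.0
grasp_force: 0.0
```

Run:
```python
from h import *
c=grab('wrist','w1'); p,R=pose(); print(p.round(4),R.round(3).tolist()); print((-c['R'].T@c['t']).round(3))
print(proj(c,[[.421,-.317,.143],[.5,-.291,.135]]))
```

```text
[ 0.4225 -0.3147  0.2201] [[0.938, 0.345, 0.0], [0.345, -0.938, 0.002], [0.001, -0.002, -1.0]]
[ 0.491 -0.285  0.363]
[[261.53291143 201.51956509]
 [265.89494463 102.61413865]]
```

View pics/w1.png

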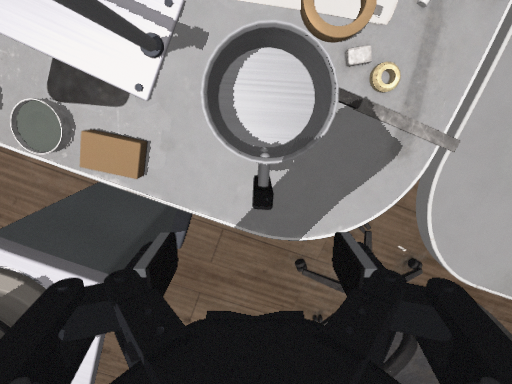

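The wrist view shows the pot rim centred at about (270,91) and the black grip at about (263,192), with the arm joining at (264,160).

Run:
```python
from h import *
c=load('w1'); g=cv2.cvtColor(c['image'],cv2.COLOR_RGB2GRAY)
m=(g[170:215,240:290]<40).astype(np.uint8); n,l,st,ce=cv2.connectedComponentsWithStats(m); i=1+st[1:,4].argmax(); print(st[i]+[240,170,0,0,0],ce[i]+[240,170])
x,y,w,h,_=st[i]+[240,170,0,0,0]
for z in (.143,.112,.081): print(z,onz(c,(x+w/2-.5,y+h/2-.5),z).round(4), onz(c,(x+w/2-.5,y+8),z).round(4))
# rim ellipse from 4 extents
r=cv2.HoughCircles(cv2.GaussianBlur(g[10:175,190:350],(5,5),0),cv2.HOUGH_GRADIENT,1,40,param1=100,param2=25,minRadius=60,maxRadius=76)[0][0]
pc=onz(c,(r[0]+190,r[1]+10),.135);print(pc.round(4),r)
for e in [(r[0]+190-r[2],r[1]+10),(r[0]+190+r[2],r[1]+10)]: print(onz(c,e,.135).round(4))
```

```text
[253 176  20  34 468] [262.37820513 195.67094017]
0.143 [ 0.429  -0.3148  0.143 ] [ 0.4362 -0.3121  0.143 ]
0.112 [ 0.4202 -0.319   0.112 ] [ 0.4284 -0.3159  0.112 ]
0.081 [ 0.4114 -0.3232  0.081 ] [ 0.4206 -0.3197  0.081 ]
[ 0.5093 -0.2888  0.135 ] [77.5 80.5 64.2]
[ 0.4912 -0.2398  0.135 ]
[ 0.5278 -0.3378  0.135 ]
```

Run:
```python
from h import *
c=load('w1'); g=cv2.cvtColor(c['image'],cv2.COLOR_RGB2GRAY)
a=onz(c,(262.5,209.5),.143);b=onz(c,(262.5,175.5),.081);print(a,b)
u=np.array([.942,.335,0]);print(a+9e-3*u,b-9e-3*u)
# outer rim from dark/bright boundary: silhouette at rows, width near rim
for v in (80,90,100): print(v,g[v,196:216].tolist(),g[v,328:346].tolist())
print(g[10:30,270].tolist())
```

```text
[ 0.41431359 -0.3204593   0.143     ] [ 0.42959625 -0.31626496  0.081     ]
[ 0.42279159 -0.3174443   0.143     ] [ 0.42111825 -0.31927996  0.081     ]
80 [178, 180, 175, 175, 178, 181, 200, 201, 164, 121, 104, 97, 72, 58, 58, 59, 57, 62, 57, 59] [78, 78, 85, 118, 132, 135, 147, 180, 208, 181, 175, 174, 174, 175, 174, 174, 179, 177]
90 [178, 177, 179, 176, 184, 203, 199, 157, 119, 108, 95, 70, 61, 55, 58, 59, 59, 60, 58, 57] [77, 81, 77, 91, 126, 140, 139, 158, 189, 191, 138, 81, 70, 70, 71, 67, 65, 97]
100 [178, 176, 179, 179, 177, 196, 215, 188, 140, 110, 109, 88, 63, 57, 62, 59, 58, 59, 60, 57] [76, 80, 82, 101, 130, 138, 143, 167, 201, 189, 121, 72, 75, 71, 72, 71, 74, 75]
[176, 177, 177, 178, 178, 179, 177, 178, 177, 182, 197, 201, 173, 137, 119, 115, 111, 80, 62, 56]
```

Request:
step_arm(increments=[[[1,0,0,25,0,0,1],[1,0,0,50,0,0,2],[1,0,0,50,0,0,2],[1,0,0,50,0,0,2]]])

```text
t: 1.32
eef_pos: [0.419, -0.3194, 0.1694]
tool_rot: [-0.001, 0.988, 0.154, -0.001]
contact_force: [-0.2, -0.6, -0.1]
gripper_width: 1.001
grasp_force: 0.0
```

Run:
```python
from h import *
print(pose()[0].round(4)); go([.422,-.3185,.103],18)
```

```text
[ 0.419  -0.3194  0.1694]
 d [ 3.3  0.2 66.4] turn [-0.1  0.1 -0.3]
```

Request:
step_arm(increments=[[[1,3,0,22,0,0,0],[1,3,0,44,0,0,0],[1,3,0,66,0,0,0],[1,3,0,66,0,0,0],[-1,3,0,66,0,0,0],[-1,3,0,66,0,0,0],[-1,3,0,66,0,0,0],[-1,3,0,66,0,0,0],[-1,3,0,66,0,0,0],[-1,3,0,66,0,0,0]]], force=60)

```text
t: 2.15
eef_pos: [0.4237, -0.3187, 0.1052]
tool_rot: [0.001, 0.988, 0.154, 0.001]
contact_force: [-0.5, 1.7, 6.3]
gripper_width: 0.207
grasp_force: 59.2
```

Request:
step_arm(increments=[[[-1,0,0,0,0,0,0],[-1,0,0,0,0,0,0],[-1,0,0,0,0,0,0]]])

```text
t: 2.4
eef_pos: [0.4237, -0.3187, 0.1053]
tool_rot: [0.001, 0.988, 0.154, 0.001]
contact_force: [-1.2, 0.5, 7.2]
gripper_width: 0.201
grasp_force: 59.1
```

Request:
step_arm(increments=[[[-1,0,0,-10,0,0,0],[-1,0,0,-20,0,0,0],[-1,0,0,-30,0,0,0],[-1,0,0,-40,0,0,0],[-1,0,0,-40,0,0,0],[-1,0,0,-40,0,0,0],[-1,0,0,-40,0,0,0]]])

```text
t: 2.98
eef_pos: [0.423, -0.3181, 0.1442]
tool_rot: [-0.0, 0.988, 0.154, -0.0]
contact_force: [-0.3, 0.5, -2.1]
gripper_width: 0.199
grasp_force: 58.8
```

Run:
```python
from h import *
import numpy as np
print(pose()[0].round(4))
# path check: pot centre, psi -> grip, reach, clearances
post=np.array([.515,-.137]);O=np.array([.5285,.0015]);X=np.array([.9955,-.094])
for P,s in [((.507,-.291),18),((.46,-.25),45),((.44,-.2),62),((.44,-.136),66),((.46,-.083),60),((.487,-.062),48),((.52,0),30),((.533,.036),12)]:
  P=np.array(P);s=np.radians(s);u=np.array([np.cos(s),np.sin(s)]);G=P-.091*u
  ext=.038*abs(u@X)+.0425*abs(u@np.array([-X[1],X[0]]))
  print(P,'grip',G.round(3),'r',np.hypot(*G).round(3),'post',np.hypot(*(P-post)).round(3),'body-rail',(-(G-O)@X-ext-.007).round(3))
c=load('w1')
```

```text
[ 0.423  -0.3181  0.1442]
[ 0.507 -0.291] grip [ 0.42  -0.319] r 0.528 post 0.154 body-rail 0.019
[ 0.46 -0.25] grip [ 0.396 -0.314] r 0.505 post 0.126 body-rail 0.039
[ 0.44 -0.2 ] grip [ 0.397 -0.28 ] r 0.486 post 0.098 body-rail 0.043
[ 0.44  -0.136] grip [ 0.403 -0.219] r 0.459 post 0.075 body-rail 0.045
[ 0.46  -0.083] grip [ 0.415 -0.162] r 0.445 post 0.077 body-rail 0.037
[ 0.487 -0.062] grip [ 0.426 -0.13 ] r 0.445 post 0.08 body-rail 0.026
[0.52 0.  ] grip [ 0.441 -0.045] r 0.444 post 0.137 body-rail 0.02
[0.533 0.036] grip [0.444 0.017] r 0.444 post 0.174 body-rail 0.03
```

Request:
step_arm(increments=[[[-1,-3,-6,0,0,0,-6],[-1,-5,-12,0,0,0,-12],[-1,-7,-19,0,0,0,-18],[-1,-9,-25,0,0,0,-24],[-1,-11,-31,0,0,0,-30],[-1,-12,-38,0,0,0,-37],[-1,-13,-44,0,0,0,-44],[-1,-13,-44,0,0,0,-44],[-1,-13,-44,0,0,0,-44]]])

```text
t: 3.73
eef_pos: [0.3972, -0.2803, 0.1439]
tool_rot: [-0.0, 0.859, 0.512, -0.0]
contact_force: [-0.4, 0.1, -2.3]
gripper_width: 0.2
grasp_force: 58.9
```

Run:
```python
from h import *
print(pose()[0].round(4))
go([.403,-.219,.14],66,'A');go([.416,-.162,.14],60,'B')
go([.428,-.128,.14],48,'C')
```

```text
[ 0.3972 -0.2803  0.1439]
A d [ 56.7 -24.    3.9] turn [-0.  -0.  -4.4]
B d [113.  -39.8   4. ] turn [-0.  -0.   1.6]
C d [148.6 -45.4   4. ] turn [-0.  -0.  13.6]
```

Request:
step_arm(increments=[[[-1,19,-8,0,0,0,-2],[-1,38,-16,0,0,0,-4],[-1,57,-24,0,0,0,-4],[-1,76,-29,0,0,0,-3],[-1,95,-34,0,0,0,0],[-1,113,-40,0,0,0,2],[-1,131,-43,0,0,0,8],[-1,149,-45,0,0,0,14],[-1,149,-45,0,0,0,14],[-1,149,-45,0,0,0,14]]])

```text
t: 4.57
eef_pos: [0.4287, -0.1259, 0.1443]
tool_rot: [-0.0, 0.914, 0.407, 0.0]
contact_force: [-0.3, -1.3, -1.2]
gripper_width: 0.199
grasp_force: 58.9
```

Run:
```python
from h import *
p,R=pose();print(p.round(4))
go([.443,-.044,.12],30,'D')
def fin(s):
  s0=s;s=np.radians(s);return [.533-.088*np.cos(s),.036-.088*np.sin(s),.12],s0
go(*fin(12),'E')
grab('top','t1');grab('scene','s1')
```

```text
[ 0.4287 -0.1259  0.1443]
D d [ 70.4 -44.1  24.3] turn [-0. -0. 18.]
E d [118.9 -82.5  24.4] turn [-0. -0. 36.]
```

Request:
step_arm(increments=[[[-1,24,-15,0,0,0,6],[-1,47,-29,0,0,0,12],[-1,70,-44,0,0,0,18],[-1,86,-57,4,0,0,24],[-1,103,-70,8,0,0,30],[-1,119,-82,12,0,0,36],[-1,119,-82,16,0,0,36],[-1,119,-82,20,0,0,36],[-1,119,-82,20,0,0,36],[-1,119,-82,20,0,0,36]]])

```text
t: 5.5
eef_pos: [0.4472, 0.0139, 0.124]
tool_rot: [0.0, 0.995, 0.102, -0.001]
contact_force: [0.2, 0.2, -2.2]
gripper_width: 0.204
grasp_force: 59.0
```

Run:
```python
from h import *
p,R=pose();print(p.round(4),R.round(3).tolist())
go([.447,.018,.053],12)
a=grab('top','t2');b=grab('scene','s2')
x=cv2.resize(cv2.imread('pics/t2.png')[150:270,160:320],None,fx=2.5,fy=2.5,interpolation=2)
y=cv2.resize(cv2.imread('pics/s2.png')[140:290,190:350],None,fx=2.5,fy=2.5,interpolation=2)[:375]
cv2.imwrite('pics/m2.png',np.hstack([x,y[:300]]))
```

```text
[0.4472 0.0139 0.124 ] [[0.979, 0.203, -0.001], [0.203, -0.979, -0.001], [-0.001, 0.0, -1.0]]
 d [ 0.7 -4.  71. ] turn [ 0.   0.1 -0.3]
```

View pics/m2.png

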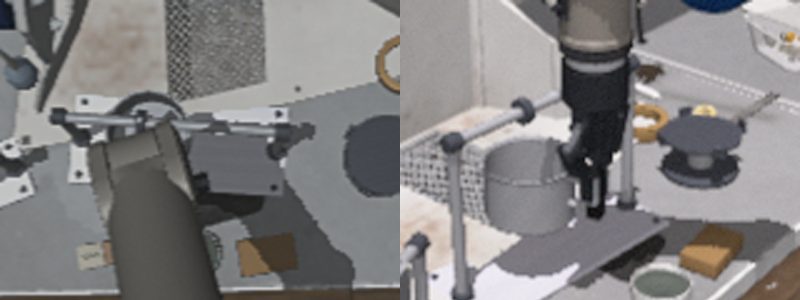

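The pot hangs upright under the rail: in the left crop its far rim shows at (145,92) with the collar at (142,118), and in the right crop the pot is at (530,185) under the collar (522,108).

Run:
```python
from h import *
T=load('t2')
f=lambda u,v:((u+.5)/2.5-.5+160,(v+.5)/2.5-.5+150)
for n,a,z in [('apex',(145,92),.156),('left',(106,116),.156),('right',(187,117),.156),('collar',(142,119),.215)]: print(n,onz(T,f(*a),z).round(4))
p,R=pose();print(p.round(4),(p+.089*R[:,0]).round(4))
```

```text
apex [0.5801 0.035  0.156 ]
left [0.5494 0.0862 0.156 ]
right [ 0.5459 -0.0194  0.156 ]
collar [0.5358 0.0344 0.215 ]
[0.4476 0.0142 0.1244] [0.5348 0.0322 0.1244]
```

Request:
step_arm(increments=[[[-1,1,-2,15,0,0,0],[-1,2,-2,30,0,0,0],[-1,2,-2,45,0,0,0],[-1,2,-2,58,0,0,0],[-1,2,-2,65,0,0,0],[-1,2,-2,69,0,0,0],[-1,2,-2,71,0,0,0],[-1,2,-2,71,0,0,0],[-1,2,-2,71,0,0,0],[-1,2,-2,71,0,0,0]]])

```text
t: 6.43
eef_pos: [0.4498, 0.0178, 0.0539]
tool_rot: [0.0, 0.995, 0.102, 0.001]
contact_force: [0.9, 0.1, -3.0]
gripper_width: 0.203
grasp_force: 59.1
```

Request:
step_arm(increments=[[[-1,0,0,1,0,0,0],[-1,0,0,2,0,0,0],[-1,0,0,2,0,0,0],[-1,0,0,2,0,0,0]]])

```text
t: 6.77
eef_pos: [0.4495, 0.0178, 0.0531]
tool_rot: [0.0, 0.995, 0.102, 0.001]
contact_force: [-8.3, -1.7, 23.1]
gripper_width: 0.205
grasp_force: 62.6
```

Request:
step_arm(increments=[[[-1,0,0,-1,0,0,0],[-1,0,0,-1,0,0,0],[1,0,0,-1,0,0,0],[1,0,0,-1,0,0,0],[1,0,0,-1,0,0,0],[1,0,0,-1,0,0,0],[1,0,0,-1,0,0,0],[1,0,0,-1,0,0,0]]])

```text
t: 7.43
eef_pos: [0.4492, 0.0178, 0.0522]
tool_rot: [-0.0, 0.995, 0.102, -0.0]
contact_force: [-0.0, 0.0, 0.3]
gripper_width: 0.998
grasp_force: 0.0
```

Request:
step_arm(increments=[[[1,0,0,-20,0,0,0],[1,0,0,-45,0,0,0],[1,0,0,-80,0,0,0],[1,0,0,-120,0,0,0],[1,0,0,-160,0,0,0],[1,0,0,-200,0,0,0],[1,0,0,-230,0,0,0],[1,0,0,-230,0,0,0],[1,0,0,-230,0,0,0]]])

```text
t: 8.18
eef_pos: [0.4501, 0.0179, 0.2839]
tool_rot: [0.0, 0.995, 0.102, 0.002]
contact_force: [-0.6, -0.3, -0.3]
gripper_width: 0.999
grasp_force: 0.0
```

Run:
```python
from h import *
print(pose()[0].round(4)); go([.479,.2915,.27],19.5)
```

```text
[0.4501 0.0179 0.2839]
 d [  83.9 -262.    14. ] turn [ 0.1 -0.2 -7.8]
```

Request:
step_arm(increments=[[[1,11,-34,0,0,0,-1],[1,21,-67,0,0,0,-2],[1,32,-100,0,0,0,-3],[1,42,-132,0,0,0,-4],[1,53,-165,0,0,0,-5],[1,64,-198,2,0,0,-6],[1,74,-231,6,0,0,-7],[1,84,-262,10,0,0,-8],[1,84,-262,14,0,0,-8],[1,84,-262,14,0,0,-8]]])

```text
t: 9.02
eef_pos: [0.4762, 0.2927, 0.2652]
tool_rot: [0.0, 0.985, 0.174, -0.003]
contact_force: [0.2, 0.1, -0.4]
gripper_width: 1.002
grasp_force: 0.0
```

Run:
```python
from h import *
c=grab('wrist','w3'); p,R=pose(); print(p.round(4)); print((-c['R'].T@c['t']).round(3))
print(proj(c,[[.479,.2915,.206],[.453,.367,.15],[.502,.229,.15]]))
```

```text
[0.4769 0.2909 0.2658]
[0.544 0.319 0.408]
[[258.9768267  199.60981784]
 [178.95988769 179.79497198]
 [324.16116511 180.9651018 ]]
```

View pics/w3.png

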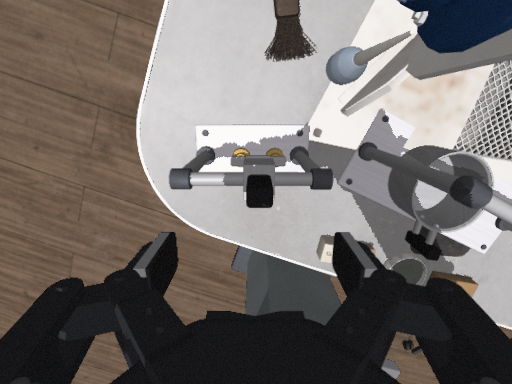

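The wrist view shows the carrier's black grip at about x 246–274, y 176–208, the parking bar ends at (181,179) and (321,179), and the pot standing upright at (440,190) under the collar (465,190).

Run:
```python
from h import *
c=load('w3'); g=cv2.cvtColor(c['image'],cv2.COLOR_RGB2GRAY)
m=(g[165:220,235:290]<45).astype(np.uint8); n,l,st,ce=cv2.connectedComponentsWithStats(m); i=1+st[1:,4].argmax(); x,y,w,h,_=st[i]+[235,165,0,0,0];print(x,y,w,h)
u=np.array([np.cos(np.radians(20)),np.sin(np.radians(20)),0])
a=onz(c,(x+w/2-.5,y+h-.5),.206);print(a,a+.009*u)
a,b=onz(c,(181,179),.15),onz(c,(321,179),.15);print(a,b,(a+b)/2,np.linalg.norm(a-b),np.degrees(np.arctan2(-(a-b)[0],(a-b)[1])))
G=[.480,.292]; go([.4805,.2915,.170],19.5)
```

```text
247 175 26 32
[0.4735981  0.28905053 0.206     ] [0.48205533 0.29212871 0.206     ]
[0.45450986 0.36527352 0.15      ] [0.50277496 0.23285263 0.15      ] [0.47864241 0.29906307 0.15      ] 0.14094258677717464 20.025915923087933
 d [ 4.1  0.6 95.8] turn [0.  0.3 0.3]
```

Request:
step_arm(increments=[[[1,5,0,25,0,0,0],[1,5,0,50,0,0,0],[1,5,0,75,0,0,0],[1,5,0,90,0,0,0],[1,5,0,96,0,0,0],[1,5,0,96,0,0,0],[1,5,0,96,0,0,0],[-1,5,0,96,0,0,0],[-1,5,0,96,0,0,0],[-1,5,0,96,0,0,0]]], force=60)

```text
t: 9.9
eef_pos: [0.4833, 0.2934, 0.1734]
tool_rot: [-0.0, 0.985, 0.171, 0.001]
contact_force: [-0.3, 0.3, -0.7]
gripper_width: 0.599
grasp_force: 0.0
```

Request:
step_arm(increments=[[[-1,0,0,0,0,0,0],[-1,0,0,0,0,0,0],[-1,0,0,0,0,0,0],[-1,0,0,0,0,0,0],[-1,0,0,0,0,0,0]]])

```text
t: 10.32
eef_pos: [0.483, 0.2931, 0.1727]
tool_rot: [0.0, 0.985, 0.171, 0.0]
contact_force: [-1.5, -1.7, 4.9]
gripper_width: 0.25
grasp_force: 59.5
```

Request:
step_arm(increments=[[[-1,0,0,-10,0,0,0],[-1,0,0,-20,0,0,0],[-1,0,0,-30,0,0,0],[-1,0,0,-35,0,0,0],[-1,0,0,-35,0,0,0],[-1,-10,0,-35,0,0,0],[-1,-20,0,-35,0,0,0],[-1,-35,0,-35,0,0,0],[-1,-50,0,-35,0,0,0],[-1,-50,0,-35,0,0,0]]])

```text
t: 11.15
eef_pos: [0.4317, 0.2747, 0.2064]
tool_rot: [0.001, 0.985, 0.172, -0.002]
contact_force: [-0.4, -0.4, -2.1]
gripper_width: 0.25
grasp_force: 58.9
```

Run:
```python
from h import *
p,R=pose();print(p.round(4),bot.get_obs()['contact_force'])
# rail target: s=-0.05 from rail middle; rail axis from measured ends
O=np.array([.5285,.0015]);Y=np.array([.094,.9956]);X=np.array([.9956,-.094])
for s,x in ((-.05,-.06),(-.05,0),(.014,0)): print(s,x,(O+s*Y+x*X).round(4))
go([*(O-.05*Y-.06*X),.318],-5.4)
```

```text
[0.4317 0.2747 0.2064] [-0.39312719 -0.37178199 -2.09084933]
-0.05 -0.06 [ 0.4641 -0.0426]
-0.05 0 [ 0.5238 -0.0483]
0.014 0 [0.5298 0.0154]
 d [ -77.7  309.6 -110.8] turn [ 0.1  0.2 25.2]
```

Request:
step_arm(increments=[[[-1,0,0,-25,0,0,0],[-1,0,0,-55,0,0,0],[-1,-4,16,-85,0,0,2],[-1,-12,48,-110,0,0,4],[-1,-20,80,-110,0,0,7],[-1,-28,112,-110,0,0,10],[-1,-36,144,-110,0,0,13],[-1,-44,176,-110,0,0,16],[-1,-52,208,-110,0,0,19],[-1,-60,240,-110,0,0,22]]])

```text
t: 11.98
eef_pos: [0.4596, 0.0284, 0.317]
tool_rot: [0.0, 1.0, -0.021, -0.0]
contact_force: [0.6, -0.2, -1.3]
gripper_width: 0.247
grasp_force: 59.2
```

Run:
```python
from h import *
p,R=pose();print(p.round(4))
go([.4641,-.0426,.272],-5.4)
```

```text
[0.4596 0.0284 0.317 ]
 d [ 7.5 70.8 45. ] turn [0. 0. 3.]
```

Request:
step_arm(increments=[[[-1,2,25,0,0,0,1],[-1,5,50,0,0,0,3],[-1,7,68,15,0,0,3],[-1,7,68,30,0,0,3],[-1,7,68,45,0,0,3],[-1,7,68,45,0,0,3],[-1,7,68,45,0,0,3]]])

```text
t: 12.57
eef_pos: [0.4638, -0.038, 0.2717]
tool_rot: [0.0, 0.999, -0.046, -0.001]
contact_force: [0.5, -0.3, -1.1]
gripper_width: 0.245
grasp_force: 59.1
```

Run:
```python
from h import *
p,R=pose();print(p.round(4),R.round(3).tolist())
go([.5245,-.0483,.272],-5.4)
a=grab('top','t4');b=grab('scene','s4')
x=cv2.resize(cv2.imread('pics/t4.png')[150:270,160:320],None,fx=2.5,fy=2.5,interpolation=2)
y=cv2.resize(cv2.imread('pics/s4.png')[140:260,190:350],None,fx=2.5,fy=2.5,interpolation=2)
cv2.imwrite('pics/m4.png',np.hstack([x,y]))
```

```text
[ 0.4638 -0.038   0.2717] [[0.996, -0.091, -0.002], [-0.091, -0.996, 0.0], [-0.002, 0.0, -1.0]]
 d [61.4  4.7 -0.5] turn [0.  0.1 0.2]
```

View pics/m4.png

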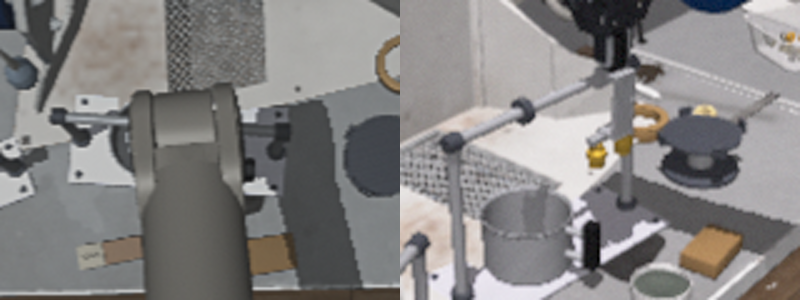

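The carrier hangs upright in the gripper ahead of the rail, hook at about (620,75) in the right crop, and the pot stands upright under the collar at (530,235).

Request:
step_arm(increments=[[[-1,20,5,0,0,0,0],[-1,40,5,0,0,0,0],[-1,55,5,0,0,0,0],[-1,62,5,0,0,0,0],[-1,62,5,0,0,0,0],[-1,62,5,0,0,0,0],[-1,62,5,10,0,0,0],[-1,62,5,18,0,0,0],[-1,62,5,24,0,0,0],[-1,62,5,24,0,0,0]]])

```text
t: 13.5
eef_pos: [0.5247, -0.0488, 0.2465]
tool_rot: [0.0, 0.999, -0.046, -0.001]
contact_force: [0.2, -1.2, -2.3]
gripper_width: 0.248
grasp_force: 59.3
```

Request:
step_arm(increments=[[[-1,0,0,4,0,0,0],[-1,0,0,7,0,0,0],[-1,0,0,8,0,0,0],[-1,0,0,8,0,0,0],[-1,0,0,8,0,0,0]]])

```text
t: 13.92
eef_pos: [0.526, -0.0488, 0.2404]
tool_rot: [0.0, 0.999, -0.046, 0.0]
contact_force: [-0.5, 0.2, -1.5]
gripper_width: 0.248
grasp_force: 59.3
```

Request:
step_arm(increments=[[[-1,0,0,1,0,0,0],[-1,0,0,2,0,0,0],[-1,0,0,2,0,0,0],[-1,0,0,2,0,0,0]]])

```text
t: 14.25
eef_pos: [0.5259, -0.0488, 0.2383]
tool_rot: [-0.0, 0.999, -0.046, 0.0]
contact_force: [0.1, 0.1, -1.9]
gripper_width: 0.246
grasp_force: 59.3
```

Request:
step_arm(increments=[[[-1,0,0,1,0,0,0],[-1,0,0,1,0,0,0],[-1,0,0,2,0,0,0],[-1,0,0,2,0,0,0]]])

```text
t: 14.58
eef_pos: [0.5262, -0.0488, 0.2375]
tool_rot: [0.0, 0.999, -0.046, 0.0]
contact_force: [-3.1, -0.3, 7.8]
gripper_width: 0.244
grasp_force: 60.8
```

Request:
step_arm(increments=[[[-1,0,-5,-1,0,0,0],[-1,0,-12,-1,0,0,0],[-1,0,-20,-1,0,0,0],[-1,0,-28,-1,0,0,0],[-1,0,-36,-1,0,0,0],[-1,0,-44,-1,0,0,0],[-1,0,-50,-1,0,0,0],[-1,0,-54,-1,0,0,0],[-1,0,-56,-1,0,0,0],[-1,0,-56,-1,0,0,0]]])

```text
t: 15.42
eef_pos: [0.5314, 0.0078, 0.2376]
tool_rot: [-0.0, 0.999, -0.045, 0.0]
contact_force: [-1.1, -1.0, 4.4]
gripper_width: 0.251
grasp_force: 60.2
```

Request:
step_arm(increments=[[[-1,0,-1,0,0,0,0],[-1,0,-2,0,0,0,0],[-1,0,-3,0,0,0,0],[-1,0,-4,0,0,0,0],[-1,0,-4,0,0,0,0]]])

```text
t: 15.83
eef_pos: [0.5317, 0.0108, 0.2376]
tool_rot: [0.0, 0.999, -0.046, 0.0]
contact_force: [-0.9, -2.6, 4.7]
gripper_width: 0.25
grasp_force: 60.3
```

Request:
step_arm(increments=[[[-1,0,-1,0,0,0,0],[-1,0,-2,0,0,0,0],[-1,0,-3,0,0,0,0],[-1,0,-3,0,0,0,0]]])

```text
t: 16.17
eef_pos: [0.532, 0.0138, 0.2376]
tool_rot: [0.0, 0.999, -0.046, 0.0]
contact_force: [-0.1, -2.4, 4.2]
gripper_width: 0.243
grasp_force: 60.3
```

Request:
step_arm(increments=[[[-1,0,-1,0,0,0,0],[-1,0,-2,0,0,0,0],[-1,0,-3,0,0,0,0],[-1,0,-3,0,0,0,0]]])

```text
t: 16.5
eef_pos: [0.532, 0.0145, 0.2376]
tool_rot: [0.002, 0.999, -0.047, 0.0]
contact_force: [-1.6, -8.2, 7.8]
gripper_width: 0.246
grasp_force: 60.4
```

Request:
step_arm(increments=[[[-1,0,2,0,0,0,0],[-1,0,2,0,0,0,0],[1,0,2,0,0,0,0],[1,0,2,0,0,0,0],[1,0,2,0,0,0,0],[1,0,2,0,0,0,0],[1,0,2,0,0,0,0],[1,0,2,0,0,0,0]]])

```text
t: 17.17
eef_pos: [0.5317, 0.0152, 0.2372]
tool_rot: [-0.0, 0.999, -0.046, -0.0]
contact_force: [-0.5, -0.4, 0.3]
gripper_width: 1.0
grasp_force: 0.0
```

Request:
step_arm(increments=[[[1,0,0,-15,0,0,0],[1,0,0,-35,0,0,0],[1,0,0,-60,0,0,0],[1,0,0,-90,0,0,0],[1,0,0,-120,0,0,0],[1,-40,20,-120,0,0,0],[1,-40,60,-120,0,0,0],[1,-40,100,-120,0,0,0],[1,-40,140,-120,0,0,0],[1,-40,180,-120,0,0,0]]])

```text
t: 18.0
eef_pos: [0.4749, -0.1622, 0.3577]
tool_rot: [0.0, 0.999, -0.045, 0.0]
contact_force: [1.4, -1.5, 0.0]
gripper_width: 0.997
grasp_force: 0.0
```

Run:
```python
from h import *
a=grab('top','t5');b=grab('scene','s5')
x=cv2.resize(cv2.imread('pics/t5.png')[150:270,160:320],None,fx=2.5,fy=2.5,interpolation=2)
y=cv2.resize(cv2.imread('pics/s5.png')[140:260,190:350],None,fx=2.5,fy=2.5,interpolation=2)
cv2.imwrite('pics/m5.png',np.hstack([x,y]))
```

```text
(no output)
```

View pics/m5.png

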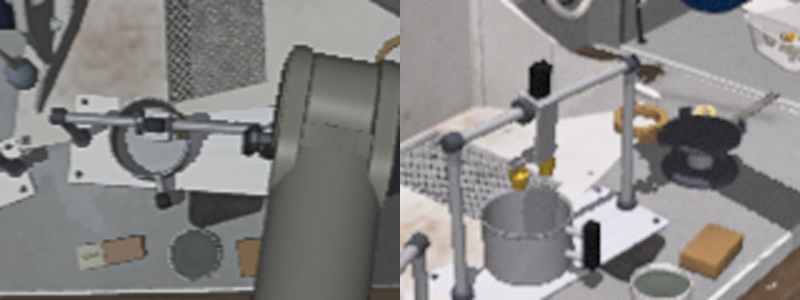

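The carrier hangs upright against the collar (right crop, grip at (540,78), collar at (524,108)), and the pot stands upright below it at (530,235). Handing in.

```bash
python3 -c "
from station import bot
print(bot.hand_in())"
```

```text
the job is handed in; nothing more can be done
None
```

I handed the job in at about 18 s: the last pictures show the pot standing upright on the base plate under the collar, and the carrier hanging on the rail against the collar over the pot. The hand-in gave no verdict.

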